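# Hold a block home in the dowel-marking jig

## Task

Get the jig ready by pushing its blue head along the cross slide until it clicks past the spring detent and stands against its end stop, in line with the channel. Then pick up the beech block, lay it lengthwise in the channel and press its end against the brass sprung plunger until the end sits firmly on the steel stop bar, with light steady hand pressure. Finish while still holding the block pressed home there (do not let go), and leave the pale maple offcut where it lies.

Things in the scene. Friction and masses are not known exactly. Their poses are not given: they have to be found in the camera images.
- jig: Marking jig fixed to the bench: plywood board 12 mm thick, from x = -100 to +125 mm and y = -100 to +50 mm in its frame. Origin at bench height on the channel's centre line, z up. Block is pressed toward +x. On the board beyond the channel: the blue head on its cross slide, a dark end stop (y = +29 to +43, 42 mm high), a dark detent housing behind the head (x = +101 to +124, 48 mm high).
- channel (a point): Middle of the channel's floor, at x = -32.5, y = 0, z = 12 mm in the jig's frame, same axes. The channel runs along x between two aluminium rails 10 mm high, 12 mm wide and 125 mm long, inner faces 51 mm apart (25.5 mm each side); open above and at both ends.
- head (a joint): Travel of the blue head on the cross slide toward the jig's +y, m. 0 = 55 mm out of line (-y side); starts at 0 to 0.025. From 0.043 to 0.049 a ridge on its back rides over a sprung ball (about 4 N), then it clicks on to its end stop at 0.055: in line with the channel, kept by the ball. Friction about 1 N.
- head_side (a point): Centre of the head's flat -y side face, the one to push; moves with the head, has the jig's axes; at x = 68, z = 38 mm in the jig's frame, y = -83 mm + head travel. The head is 40 mm along x, 56 mm along y, from z = 18 to 58 mm, with a black knob 18 mm wide on top up to z = 76 mm.
- plunger (a joint): How far the brass plunger is pushed in (toward +x), m: 0 = out, 0.012 = tip level with the stop bar, as when a block's end stands on it. 14 mm in diameter, centre 17 mm above the channel floor; spring 3.6 N at the start, 9 N when the block is home.
- stop_plane (a point): Point on the plunger's axis, level with the front face of the stop bar: where the middle of the block's end must come. The stop bar is a rigid steel bar on the head's front, 48 mm wide along y, 24.5 to 32.5 mm above the channel floor. At x = 45, z = 29 mm in the jig's frame, y = 0 once the head is in line; jig's axes. The free plunger's tip stands 12 mm before it (toward -x).
- beech_block: Beech block, golden brown, 45 mm along its x, 95 mm along its y, 34 mm high, about 0.1 kg. Origin at the centre of its underside, z up. It lies on the bench left of the jig. Either end may face the plunger.
- maple_offcut: Pale, almost white maple offcut, 40 mm along its x, 90 mm along its y, 22 mm high; origin at the centre of its underside. It lies on the bench near the beech block and is not needed; the two may have changed places.

How it is judged:
By the outcome, as a careful person would: the job done as asked, in the order asked, and still so for the second after the job is handed in, while the arm keeps its last pose, push and grip.
It also fails if it takes over 64 s, if anything falls off the work surface, if the arm or the gripper's body presses on something with over 40 N, if the wrist force passes 120 N, or if a joint passes its speed limit or range.

## Robot

A 7-joint arm with a two-finger parallel gripper is mounted at the origin on a cart in front of the work surface, level with it; the furniture and walls round the work are solid. World frame = base frame: x ahead of the robot, y to its left, z up, the work surface at z = 0. Lengths are in mm, angles in degrees, forces in N, time in s.
With the tool pointing down it reaches from about 425 to 875 mm from the base axis. Payload 8.4 kg.
Tool frame: the origin (TCP) lies at the very end of the fingers, on their centre line; the grasp point (between the pads) lies 19 mm behind it; z points along the fingers, y is the line along which they close (so a half turn about z gives the same grasp; the last joint's range is limited). The gripper opens to 85 mm and grips with 20 to 120 N. Pads are 22 mm wide; open, the fingers measure 114 mm over their backs; the gripper's body (76 mm by 85 mm) begins 54 mm behind the grasp point. The pads swing forward as they close: fully open they stand 13 mm farther back than shut.
Start: joints at [-74.038, 19.091, 2.286, 83.961, -0.768, 76.965, -3.352], TCP at [239.768, 604.13, 202.708] pointing down, gripper open.
Joint ranges: [-147.57, 147.57], [-21.85, 119.76], [-74.77, 79.35], [14.55, 137.4], [-85.83, 265.84], [4.83, 119.75], [-152.11, 152.11]. Speed limits (degrees/s): [127.2, 127.2, 159.86, 159.86, 180, 180, 180].

## Interface

Orientations are given as [roll, pitch, yaw] about the fixed x, y, z axes, in that order (R = Rz(yaw) Ry(pitch) Rx(roll)).
In Python, from bench import arm, optics, status, job gives the robot as it stands (arm), with the cameras (optics), the readings (status) and the job (job).
- The arm moves only by the shell command python3 inch.py FILE [FORCE], which reads ROWS from the file FILE. ROWS is a JSON list of rows, 1 to 5 of them, each of 7 numbers: a rotation vector rx, ry, rz in degrees, then dx, dy, dz in mm, then the finger opening in mm; each row shifts and turns the commanded pose from where the row before left it, along the tool's axes as they then stand; what a row does not reach is not made up. A row lasts 1/12 s, in which the tool goes at most 41.7 mm and 7.16 degrees, less where a joint would pass 70% of its speed; a pose out of reach is approached as far as the arm can. The fingers move at their own pace and stop on an object; FORCE is the grip in N (left out, the last holds). Time passes only in rows, so rows that do not move let the fingers close. It prints the time, the measured TCP pose, the force, the opening and the grip force at its end. Input that does not fit is refused with a message, and nothing moves.
- status.sense(): the state, without advancing time (a new reading comes with each control period).
- optics.get_image(name): name is "scene" or "top" or "wrist"; returns a dict with "frame" (400x640x3 uint8, blue, green, red), "fx", "fy", "cx", "cy" (pixels), "rvec" (rotation vector, rad) and "tvec" (3), from world to camera coordinates, as OpenCV has them. Camera axes: x right, y down, z forward; pixel columns grow to the right and rows downward; lengths in mm; the calibration is good to about 2 mm. A picture is of the moment at which its call begins. There is no depth.
- job.close_job(): hands the job in; it is judged then, once.
The state is a dict: "clock": time; "qpos": joint angles; "qvel": joint speeds; "joint_torque": joint torques, N m; "tcp_pos": TCP position; "tcp_rot": TCP orientation; "contact_force": force on the tool from outside, world axes, zero at the start; "wrist_torque": the same for the moment, N m; "opening": finger opening in mm; "grasp_force": force on a finger pad.
Only numpy, scipy, OpenCV 4.12 (cv2) and the standard library are available. Lean on these libraries where they do the work, as an engineer would, in place of code of your own. Each camera call takes 0.05 s, during which the arm holds its last target. There are 200 camera calls.

## Working session

There is one attempt and no reset: what is moved stays moved. The work goes in short steps, Python scripts to look and compute and a shell command to move; the robot and the scene stay as the last step left them, time stands still between calls to the robot, and variables do not carry over. Pictures are saved under pics/ and viewed, at most 10 in all, crops included, and the job is handed in when it is done.

```bash
ls; mkdir -p pics
python3 - <<'E'
from bench import arm, optics, status, job
import cv2
for n in ("top","scene"):
    d=optics.get_image(n); cv2.imwrite(f"pics/{n}0.png",d["frame"]); print(n,d["fx"],d["fy"],d["cx"],d["cy"],d["rvec"],d["tvec"])
s=status.sense(); print(s)
E
```

```text
bench.py
inch.py
pics
top 381.8868597939031 381.8868597939031 320.71301203276585 195.37854101466297 [ 2.17047436 -2.15720692  0.16511257] [111.31703472 535.94389954 843.1763825 ]
scene 514.8504566074054 514.8504566074054 325.0953665483173 201.84651923374838 [ 2.15430191 -0.70102172  0.32266593] [-337.98563119  286.51517053  857.58707855]
{'clock': 0.1, 'qpos': array([-74.03685914,  19.12814161,   2.28608054,  84.00728096,
        -0.76771821,  76.96620105,  -3.35264245]), 'qvel': array([-0.02959679, -0.14850626, -0.00622614, -0.1621403 , -0.11445567,
        0.00612624, -0.0237032 ]), 'joint_torque': array([ 4.22175552e-03, -6.60019898e+01,  1.37030136e+00, -4.06476760e+01,
        1.69869186e-02,  8.91754084e-03,  1.57455548e-05]), 'tcp_pos': array([239.64452585, 603.70455536, 201.89473225]), 'tcp_rot': array([-1.79913857e+02,  6.30186835e-03,  1.58349958e+02]), 'contact_force': array([-0.06902729,  0.560596  ,  0.27186031]), 'wrist_torque': array([0.00301348, 0.00990657, 0.02258168]), 'grasp_force': 0.0, 'opening': 85.07558957744534}
```

View pics/top0.png

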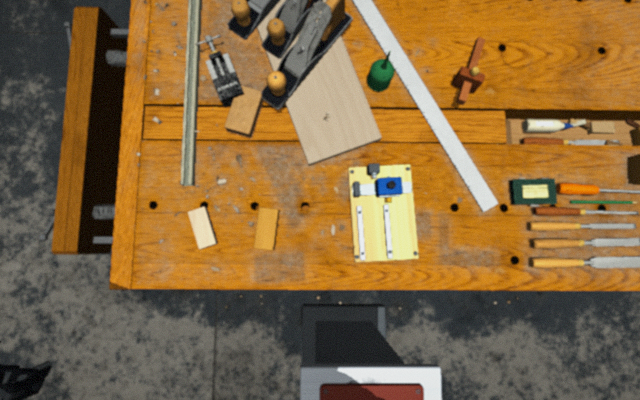

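View pics/scene0.png

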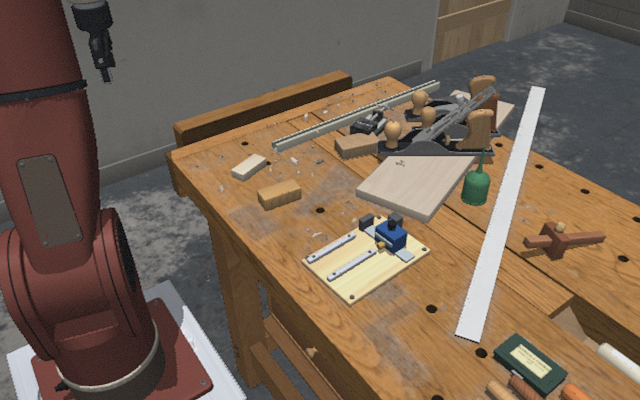

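The top view shows the jig's board at about columns 348–417 and rows 165–262, with the head at (389,186), to the right of the channel. The beech block is at (267,229) and the maple offcut at (202,227). I'll enlarge these areas next.

Run:
```python
import cv2,numpy as np
f=cv2.imread("pics/top0.png")
def c(x0,y0,w,h,s):return cv2.resize(f[y0:y0+h,x0:x0+w],None,fx=s,fy=s,interpolation=cv2.INTER_CUBIC)
a=c(340,155,85,115,5); b=c(185,200,75+20,55,3.9)
o=np.zeros((575,800,3),np.uint8); o[:,:425]=a; b=b[:,:370]; o[:b.shape[0],430:430+b.shape[1]]=b
for i in range(0,85,10): cv2.putText(o,str(340+i),(i*5,8),0,.3,(0,0,255)); cv2.line(o,(i*5,10),(i*5,14),(0,0,255))
for i in range(0,115,10): cv2.putText(o,str(155+i),(0,i*5+4),0,.3,(0,0,255))
cv2.imwrite("pics/crop0.png",o)
```

```text
(no output)
```

View pics/crop0.png

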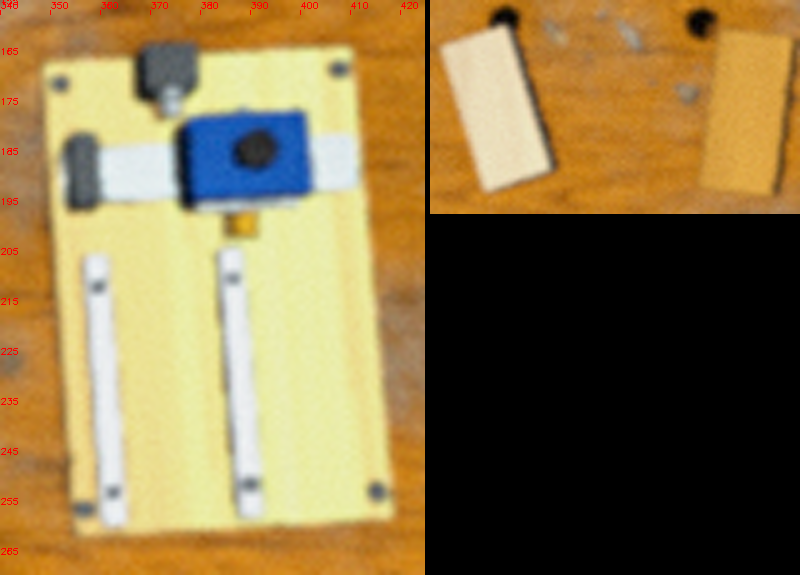

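```bash
cat > h.py <<'E'
import cv2,numpy as np
from bench import arm, optics, status, job
from scipy.optimize import least_squares
from scipy.spatial.transform import Rotation as R
def proj(d,P): return cv2.projectPoints(np.float64(P),d["rvec"],d["tvec"],np.array([[d["fx"],0,d["cx"]],[0,d["fy"],d["cy"]],[0,0,1.]]),None)[0][:,0]
def place(p,L):
    c,s=np.cos(np.radians(p[2])),np.sin(np.radians(p[2])); L=np.float64(L)
    return np.c_[p[0]+c*L[:,0]-s*L[:,1],p[1]+s*L[:,0]+c*L[:,1],L[:,2]]
def fit(d,L,px,p0):
    r=least_squares(lambda p:(proj(d,place(p,L))-px).ravel(),p0); return r.x,np.abs(r.fun).max()
E
python3 - <<'E'
from h import *
d=optics.get_image("top")
J=[(125,50,12),(125,-100,12),(-100,-100,12),(-100,50,12),(30,37.5,22),(30,25.5,22),(-95,37.5,22),(-95,25.5,22),(30,-25.5,22),(30,-37.5,22),(-95,-25.5,22),(-95,-37.5,22)]
q=np.array([(43,65),(353,47),(394,517),(76,535),(84,255),(107,255),(101,527),(127,525),(217,250),(241,249),(238,518),(264,515)])
px=(q+.5)/5-.5+[340,155]
pj,e=fit(d,J,px,[600,-50,0]); print("jig",pj,e)
h=(np.array([(185,122),(303,112),(311,190),(192,200)])+.5)/5-.5+[340,155]
r=least_squares(lambda t:(proj(d,place(pj,[(88,-27+t[0],58),(88,-83+t[0],58),(48,-83+t[0],58),(48,-27+t[0],58)]))-h).ravel(),[10]); print("head",r.x,np.abs(r.fun).max())
def blk(w,l,hh,c,p0):
    px=(np.array(c,float)-[430,0]+.5)/3.9-.5+[185,200]
    return fit(d,[(-w/2,l/2,hh),(w/2,l/2,hh),(w/2,-l/2,hh),(-w/2,-l/2,hh)],px,p0)
# image: left=+y, up=+x ; block long axis ~ world x -> its y
for p0 in ([500,250,-80],):
  print("beech",blk(45,95,34,[(720,30),(796,37),(776,194),(700,186)],p0))
  print("maple",blk(40,90,22,[(441,47),(509,24),(552,169),(486,192)],p0))
E
```

```text
jig [485.75164123  -7.42466402   3.51205712] 0.8864227680287797
head [19.46761371] 1.6708916846331476
beech (array([459.5560649 , 237.68502879, -95.80939189]), np.float64(1.03648413729573))
maple (array([461.33714673, 386.02579331, -70.74241322]), np.float64(0.37017561746230854))
```

```bash
cat >> h.py <<'E'
def go(target,yaw=None):
    s=status.sense(); r=R.from_euler("xyz",s["tcp_rot"],degrees=True)
    if yaw is not None:
        r2=R.from_euler("xyz",[180,0,yaw],degrees=True); print("rotvec",np.degrees((r.inv()*r2).as_rotvec()).round(2)); r=r2
    print("shift in (turned) tool axes",r.inv().apply(np.array(target)-s["tcp_pos"]).round(1),"F",s["contact_force"].round(1),"t",s["clock"],"rot",s["tcp_rot"].round(2))
JIG=np.array([485.75,-7.42,3.51])
def j2w(x,y,z): return place(JIG,[(x,y,z)])[0]
E
echo '[[0,0,-6.3,0,0,0,0],[0,0,-6.3,0,0,0,0],[0,0,-6.3,0,0,0,0],[0,0,-6.25,0,0,0,0]]' > m.json && python3 inch.py m.json 20
python3 - <<'E'
from h import *
go(j2w(68,-110,150),183.5)
E
```

```text
clock: 0.48
tcp_pos: [239.6, 604.0, 202.3]
tcp_rot: [-180.0, -0.0, -176.2]
contact_force: [-0.4, 0.3, 0.1]
opening: 38.6
grasp_force: 0.0
rotvec [-0.04 -0.02  0.32]
shift in (turned) tool axes [-276.3 -735.3   52.3] F [-0.4  0.3  0.1] t 0.4833 rot [-1.7996e+02 -2.0000e-02 -1.7618e+02]
```

```bash
for i in 1; do echo '[[0,0,0,-13.8,-36.7,2,0],[0,0,0,-13.8,-36.7,2,0],[0,0,0,-13.8,-36.7,2,0],[0,0,0,-13.8,-36.7,2,0],[0,0,0,-13.8,-36.7,2,0]]' > m.json && python3 inch.py m.json; done
echo '[[0,0,0,-13.8,-36.7,2,0],[0,0,0,-13.8,-36.7,2,0],[0,0,0,-13.8,-36.7,2,0],[0,0,0,-13.8,-36.7,2,0],[0,0,0,-13.8,-36.7,2,0]]' > m.json && python3 inch.py m.json
echo '[[0,0,0,-13.8,-36.7,2,0],[0,0,0,-13.8,-36.7,2,0],[0,0,0,-13.8,-36.7,2,0],[0,0,0,-13.8,-36.7,2,0],[0,0,0,-13.8,-36.7,2,0]]' > m.json && python3 inch.py m.json
echo '[[0,0,0,-13.8,-36.7,2,0],[0,0,0,-13.8,-36.7,2,0],[0,0,0,-13.8,-36.7,2,0],[0,0,0,-13.8,-36.7,2,0],[0,0,0,0,0,0,0]]' > m.json && python3 inch.py m.json
python3 - <<'E'
from h import *
go(j2w(68,-110,150),183.5)
d=optics.get_image("wrist"); cv2.imwrite("pics/w1.png",d["frame"])
E
```

```text
clock: 0.9
tcp_pos: [320.2, 423.2, 192.3]
tcp_rot: [-180.0, -0.0, -176.5]
contact_force: [0.7, 0.7, 0.7]
opening: 0.5
grasp_force: 0.0
clock: 1.32
tcp_pos: [400.2, 244.3, 182.6]
tcp_rot: [180.0, -0.0, -176.5]
contact_force: [1.5, 0.9, -0.3]
opening: -0.0
grasp_force: 0.0
clock: 1.73
tcp_pos: [480.3, 65.4, 172.7]
tcp_rot: [180.0, 0.0, -176.5]
contact_force: [1.8, 0.0, -0.3]
opening: 0.1
grasp_force: 0.0
clock: 2.15
tcp_pos: [545.1, -84.1, 164.5]
tcp_rot: [-179.8, 0.0, -177.0]
contact_force: [-0.6, -0.6, -0.1]
opening: -0.1
grasp_force: 0.0
rotvec [-0.23  0.03 -0.47]
shift in (turned) tool axes [-13.5 -29.8  14.5] F [-0.6 -0.6 -0.1] t 2.15 rot [-1.7977e+02  3.0000e-02 -1.7697e+02]
```

View pics/w1.png

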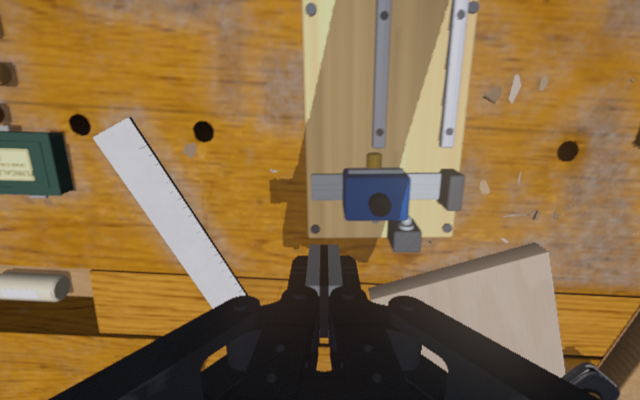

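The wrist view shows the jig from above. The head is centred at about (376,195), the plunger at (373,160) and the rail ends near row 147. The closed fingers, near (322,250), are on the head's -y side. I'll enlarge this to refine the jig pose.

Run:
```python
import cv2
f=cv2.imread("pics/w1.png")[125:245,300:480]
cv2.imwrite("pics/w1c.png",cv2.resize(f,None,fx=4.4,fy=4.4,interpolation=cv2.INTER_CUBIC))
from h import *
d=optics.get_image("wrist"); import pickle; pickle.dump(d,open("w1.pkl","wb"))
go(j2w(68,-110,150),183.5)
```

```text
rotvec [-0.05 -0.06 -0.21]
shift in (turned) tool axes [-14.3 -36.2  14.2] F [0.4 0.2 0.6] t 2.25 rot [-1.7995e+02 -6.0000e-02 -1.7671e+02]
```

View pics/w1c.png

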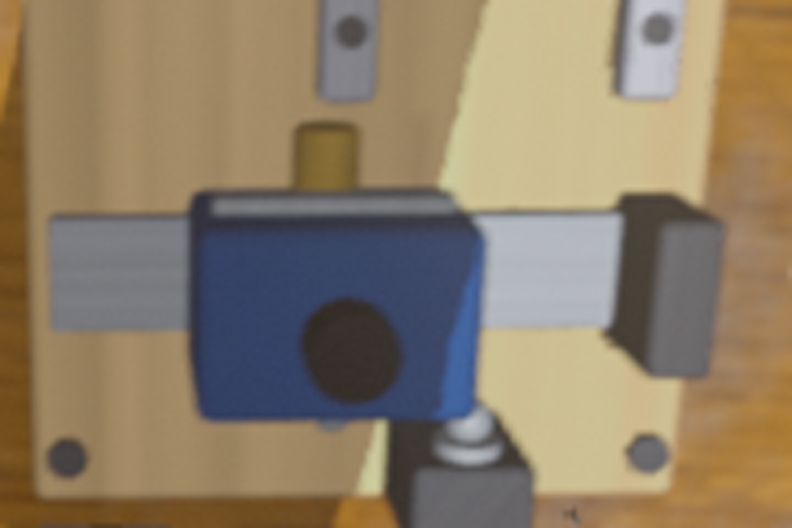

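Run:
```python
from h import *
import pickle
d=pickle.load(open("w1.pkl","rb")); f=cv2.imread("pics/w1.png")
q=np.array([(37,497),(672,492),(318,99),(375,101),(621,98),(680,100),(205,228),(483,235),(473,415),(205,418)],float)
px=((q+.5)/4.4-.5+[300,125]).astype(np.float32)
n,st,_=cv2.calcOpticalFlowPyrLK(cv2.cvtColor(f,6),cv2.cvtColor(d["frame"],6),px[:,None],None,winSize=(15,15)); n=n[:,0]
print((n-px).round(1).tolist(),st.ravel())
L=[(125,-100,12),(125,50,12),(30,-37.5,22),(30,-25.5,22),(30,25.5,22),(30,37.5,22)]
H=lambda t:[(48,-83+t,58),(48,-27+t,58),(88,-27+t,58),(88,-83+t,58)]
r=least_squares(lambda p:(proj(d,place(p,L+H(p[3])))-n).ravel(),[485,-7,3.5,19],loss="soft_l1"); print(r.x, (proj(d,place(r.x,L+H(r.x[3])))-n).round(1).tolist())
```

```text
[[-3.799999952316284, 1.0], [-3.9000000953674316, 1.0], [-4.199999809265137, 1.100000023841858], [-4.199999809265137, 1.100000023841858], [-4.199999809265137, 1.100000023841858], [-4.099999904632568, 1.0], [-4.099999904632568, 1.100000023841858], [-4.5, 1.100000023841858], [-4.199999809265137, 1.0], [-4.300000190734863, 1.100000023841858]] [1 1 1 1 1 1 1 1 1 1]
[484.80601781  -6.18657354   3.52058304  18.68273309] [[-1.2, 0.5], [0.4, 0.9], [0.2, 0.1], [0.3, -0.4], [0.1, -0.1], [-0.3, -0.5], [-1.8, -0.5], [2.6, -2.4], [1.5, 1.5], [-2.0, 1.1]]
```

```bash
sed -i 's/^JIG=.*/JIG=np.array([485.0,-6.5,3.51])/' h.py; echo '[[0,0,0,-7,-12,20,0],[0,0,0,-7,-12,30,0],[0,0,0,0,0,30,0],[0,0,0,0,0,25,0],[0,0,0,0,0,0,0]]' > m.json && python3 inch.py m.json
python3 - <<'E'
from h import *
go(j2w(68,-90,32),183.51)
E
```

```text
clock: 2.67
tcp_pos: [555.9, -96.8, 54.9]
tcp_rot: [179.9, -0.5, -176.4]
contact_force: [-1.5, 0.6, -0.7]
opening: -0.2
grasp_force: 0.0
rotvec [ 0.06 -0.45  0.1 ]
shift in (turned) tool axes [-2.8  4.5 22.9] F [-1.5  0.6 -0.7] t 2.6667 rot [ 179.94   -0.45 -176.39]
```

```bash
echo '[[0,0,0,-3,0,10,0],[0,0,0,0,0,10,0],[0,0,0,0,0,0,0],[0,0,0,0,0,0,0]]' > m.json && python3 inch.py m.json
python3 - <<'E'
from h import *
go(j2w(68,-90,32),183.51)
E
```

```text
clock: 3.0
tcp_pos: [562.8, -98.4, 40.3]
tcp_rot: [180.0, 0.0, -176.5]
contact_force: [-0.5, -0.1, 1.1]
opening: -0.5
grasp_force: 0.0
rotvec [0.   0.03 0.03]
shift in (turned) tool axes [4.1 6.5 8.3] F [-0.5 -0.1  1.1] t 3.0 rot [ 1.8000e+02  3.0000e-02 -1.7646e+02]
```

```bash
echo '[[0,0,0,4,6,8,0],[0,0,0,0,6,0,0],[0,0,0,0,5,0,0],[0,0,0,0,5,0,0],[0,0,0,0,5,0,0]]' > m.json && python3 inch.py m.json;echo '[[0,0,0,0,5,0,0],[0,0,0,0,5,0,0],[0,0,0,0,4,0,0],[0,0,0,0,0,0,0]]' > m.json && python3 inch.py m.json
python3 - <<'E'
from h import *
go(j2w(68,-42.5,32),183.51)
E
```

```text
clock: 3.42
tcp_pos: [557.1, -71.2, 32.1]
tcp_rot: [180.0, 0.0, -176.5]
contact_force: [0.1, 0.9, 0.1]
opening: 0.0
grasp_force: 0.0
clock: 3.75
tcp_pos: [556.1, -57.1, 31.8]
tcp_rot: [180.0, 0.0, -176.4]
contact_force: [-0.8, 0.3, 0.7]
opening: 0.4
grasp_force: 0.0
rotvec [0.01 0.01 0.05]
shift in (turned) tool axes [-0.1 12.3 -0.2] F [-0.8  0.3  0.7] t 3.75 rot [ 1.7999e+02  1.0000e-02 -1.7644e+02]
```

```bash
echo '[[0,0,0,0,2,0,0],[0,0,0,0,2,0,0],[0,0,0,0,1,0,0]]' > m.json && python3 inch.py m.json; echo '[[0,0,0,0,2,0,0],[0,0,0,0,2,0,0],[0,0,0,0,1,0,0]]' > m.json && python3 inch.py m.json;echo '[[0,0,0,0,1,0,0],[0,0,0,0,1,0,0],[0,0,0,0,0,0,0]]' > m.json && python3 inch.py m.json
python3 - <<'E'
from h import *
go(j2w(68,-42.5,32),183.51)
d=optics.get_image("wrist"); cv2.imwrite("pics/w2.png",cv2.resize(d["frame"][100:270,250:450],None,fx=3.5,fy=3.5,interpolation=2))
E
```

```text
clock: 4.0
tcp_pos: [555.7, -53.2, 31.8]
tcp_rot: [-180.0, 0.0, -176.5]
contact_force: [0.2, -1.5, 0.1]
opening: -0.1
grasp_force: 0.7
clock: 4.25
tcp_pos: [555.4, -47.9, 31.7]
tcp_rot: [180.0, -0.0, -176.5]
contact_force: [0.1, -1.0, 0.3]
opening: -0.0
grasp_force: 0.7
clock: 4.5
tcp_pos: [555.3, -45.9, 31.7]
tcp_rot: [180.0, 0.0, -176.5]
contact_force: [-0.2, -0.9, 0.7]
opening: -0.1
grasp_force: 0.4
rotvec [0. 0. 0.]
shift in (turned) tool axes [-0.2  1.1 -0.3] F [-0.2 -0.9  0.7] t 4.5 rot [ 180.      0.   -176.49]
```

```bash
echo '[[0,0,0,0,1,0,0],[0,0,0,0,0,0,0]]' > m.json && python3 inch.py m.json; echo '[[0,0,0,0,1,0,0],[0,0,0,0,0,0,0]]' > m.json && python3 inch.py m.json;echo '[[0,0,0,0,1,0,0],[0,0,0,0,0,0,0]]' > m.json && python3 inch.py m.json; echo '[[0,0,0,0,1,0,0],[0,0,0,0,0,0,0]]' > m.json && python3 inch.py m.json
```

```text
clock: 4.72
tcp_pos: [555.2, -45.0, 31.7]
tcp_rot: [-180.0, -0.0, -176.5]
contact_force: [0.5, -2.0, 0.6]
opening: 0.3
grasp_force: 0.5
clock: 4.88
tcp_pos: [555.2, -44.0, 31.7]
tcp_rot: [180.0, -0.0, -176.5]
contact_force: [0.3, -1.0, 1.1]
opening: -0.0
grasp_force: 0.5
clock: 5.05
tcp_pos: [555.1, -43.0, 31.7]
tcp_rot: [180.0, -0.0, -176.5]
contact_force: [-0.1, -1.3, 0.6]
opening: 0.3
grasp_force: 0.5
clock: 5.22
tcp_pos: [555.0, -41.9, 31.7]
tcp_rot: [180.0, -0.0, -176.5]
contact_force: [0.5, -0.5, 0.7]
opening: -0.2
grasp_force: 0.5
```

```bash
echo '[[0,0,0,0,1,0,0],[0,0,0,0,0,0,0]]' > m.json && python3 inch.py m.json; echo '[[0,0,0,0,1,0,0],[0,0,0,0,0,0,0]]' > m.json && python3 inch.py m.json
python3 - <<'E'
from h import *
d=optics.get_image("wrist"); cv2.imwrite("pics/w2.png",cv2.resize(d["frame"][90:290,230:470],None,fx=3,fy=3,interpolation=2))
E
```

```text
clock: 5.38
tcp_pos: [554.9, -40.9, 31.7]
tcp_rot: [180.0, -0.0, -176.5]
contact_force: [0.1, -1.2, 0.6]
opening: -0.3
grasp_force: 0.5
clock: 5.55
tcp_pos: [554.9, -39.9, 31.7]
tcp_rot: [180.0, -0.0, -176.5]
contact_force: [0.5, -1.2, 0.4]
opening: -0.2
grasp_force: 0.5
```

View pics/w2.png

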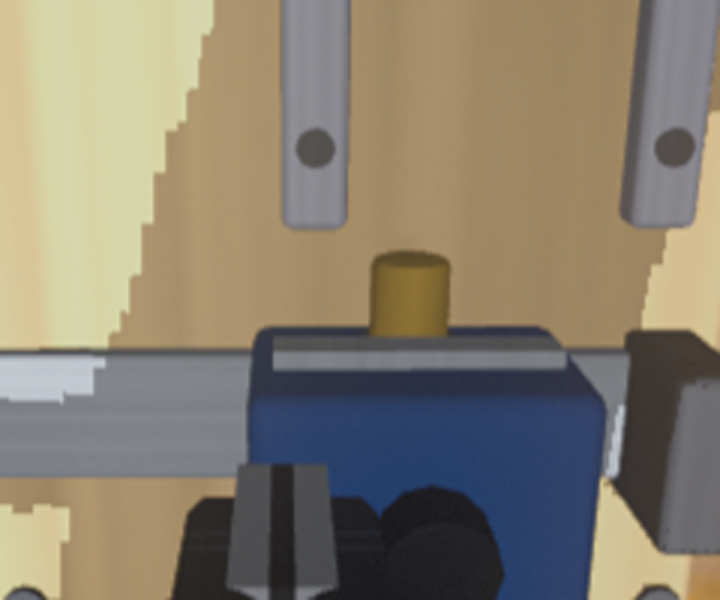

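The view shows the plunger at (410,290), still left of the middle of the rails at about 487, so the head is short of the detent. The fingertip at (285,470) seems to overlap the head's -y edge at column 250. I'll check this numerically.

Run:
```python
from h import *
d=optics.get_image("wrist"); s=status.sense()
c=lambda P:((proj(d,P)-[230,90])*3).round(0).tolist()
print("tcp",s["tcp_pos"],c([s["tcp_pos"],s["tcp_pos"]+[0,0,20]]))
print("cam",(-cv2.Rodrigues(d["rvec"])[0].T@d["tvec"]).round(0))
print("rails",c(place(JIG,[(30,-37.5,22),(30,-25.5,22),(30,25.5,22),(30,37.5,22)])))
for t in (40,44,48,52): print(t,c(place(JIG,[(48,-83+t,58),(48,-27+t,58),(33,-62+t,29),(33,-48+t,29)])))
```

```text
tcp [554.90484702 -39.98719783  31.72121918] [[281.0, 441.0], [281.0, 491.0]]
cam [479. -45. 203.]
rails [[283.0, 225.0], [349.0, 225.0], [634.0, 225.0], [701.0, 225.0]]
40 [[246.0, 392.0], [617.0, 393.0], [372.0, 251.0], [452.0, 251.0]]
44 [[273.0, 392.0], [644.0, 393.0], [395.0, 251.0], [476.0, 251.0]]
48 [[299.0, 392.0], [670.0, 393.0], [418.0, 251.0], [499.0, 251.0]]
52 [[326.0, 392.0], [697.0, 393.0], [441.0, 251.0], [522.0, 251.0]]
```

Run:
```python
from h import *
import pickle
a=pickle.load(open("w1.pkl","rb"))["frame"]; b=optics.get_image("wrist")["frame"]; d=optics.get_image("scene"); s=d["frame"]
u,v=proj(d,[status.sense()["tcp_pos"]])[0].astype(int); print(u,v)
z=lambda f,x,y,w,h,k:cv2.resize(f[y:y+h,x:x+w],(w*k,h*k),interpolation=cv2.INTER_CUBIC)
o=np.zeros((600,800,3),np.uint8)
o[:300,:320]=z(a,280,225,80,75,4); o[300:,:320]=z(b,280,225,80,75,4)
o[:600,330:770]=z(s,u-55,v-80,110,150,4)
cv2.imwrite("pics/cmp.png",o)
```

```text
390 238
```

View pics/cmp.png

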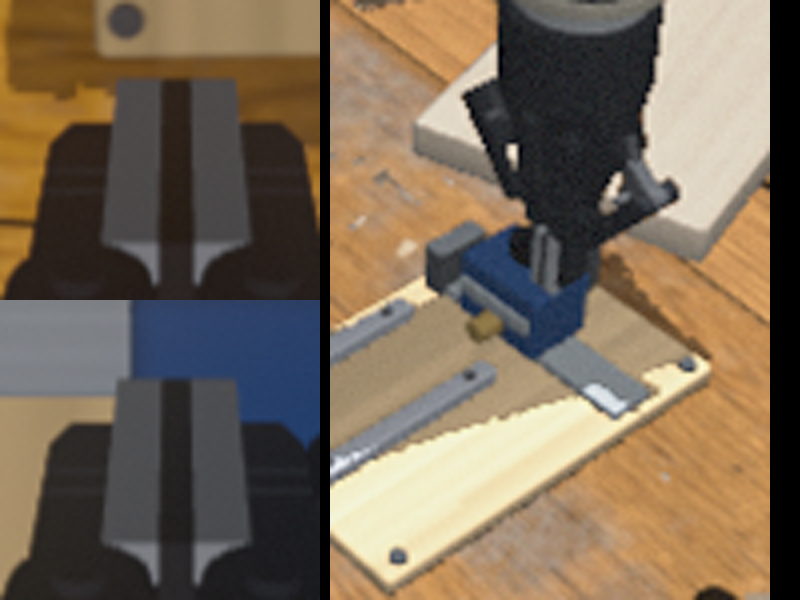

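Both views show the fingertips standing above the head's top, beside the knob, so the real tip is about 25–30 mm above the reported TCP. So far I have been pushing the knob. I'll back off and calibrate tip height by touching the bare board gently.

```bash
echo '[[0,0,0,0,-20,0,0],[0,0,0,0,-20,0,0],[0,0,0,25,0,0,0],[0,0,0,27,0,0,0],[0,0,0,0,0,8,0]]' > m.json && python3 inch.py m.json; echo '[[0,0,0,0,0,5,0],[0,0,0,0,0,0,0],[0,0,0,0,0,0,0],[0,0,0,0,0,0,0]]' > m.json && python3 inch.py m.json
python3 - <<'E'
from h import *
go(j2w(15,-78,12),183.51)
E
```

```text
clock: 6.17
tcp_pos: [501.5, -84.4, 23.8]
tcp_rot: [179.9, -0.1, -176.7]
contact_force: [0.3, -0.2, -1.0]
opening: 0.2
grasp_force: 0.0
clock: 6.5
tcp_pos: [506.3, -83.0, 18.9]
tcp_rot: [-180.0, 0.0, -176.5]
contact_force: [0.1, -0.5, 0.3]
opening: 0.2
grasp_force: 0.0
rotvec [-0.03  0.02  0.03]
shift in (turned) tool axes [ 1.6 -0.3  6.9] F [ 0.1 -0.5  0.3] t 6.5 rot [-1.7997e+02  2.0000e-02 -1.7646e+02]
```

```bash
for z in 1; do echo '[[0,0,0,0,0,3,0],[0,0,0,0,0,0,0]]' > m.json && python3 inch.py m.json|grep -E "pos|force"; done; echo '[[0,0,0,0,0,3,0],[0,0,0,0,0,0,0]]' > m.json && python3 inch.py m.json|grep -E "pos|force"; echo '[[0,0,0,0,0,1,0],[0,0,0,0,0,0,0]]' > m.json && python3 inch.py m.json|grep -E "pos|force"
```

```text
tcp_pos: [505.7, -83.1, 15.4]
contact_force: [-0.7, 0.8, -0.5]
grasp_force: 0.0
tcp_pos: [505.3, -83.2, 12.3]
contact_force: [-0.6, 0.1, -0.4]
grasp_force: 0.0
tcp_pos: [505.3, -83.2, 11.6]
contact_force: [0.0, -0.6, -0.2]
grasp_force: 0.0
```

```bash
echo '[[0,0,0,0,0,2,0],[0,0,0,0,0,0,0]]' > m.json && python3 inch.py m.json|grep -E "pos|contact"; echo '[[0,0,0,0,0,2,0],[0,0,0,0,0,0,0]]' > m.json && python3 inch.py m.json|grep -E "pos|contact"
python3 - <<'E'
from h import *
d=optics.get_image("scene"); u,v=proj(d,[status.sense()["tcp_pos"]])[0]; print(u,v)
e=optics.get_image("wrist"); print(proj(e,[status.sense()["tcp_pos"]]))
u,v=int(u),int(v)
o=np.zeros((480,800,3),np.uint8)
z=lambda f,x,y,w,h,k:cv2.resize(f[y:y+h,x:x+w],(w*k,h*k),interpolation=cv2.INTER_CUBIC)
o[:,:400]=z(d["frame"],u-50,v-70,100,120,4);o[:,400:]=z(e["frame"],270,180,100,120,4); cv2.imwrite("pics/touch.png",o); print(u-50,v-70)
E
```

```text
tcp_pos: [505.3, -83.2, 9.5]
contact_force: [-0.2, -0.0, 0.6]
tcp_pos: [505.3, -83.2, 7.4]
contact_force: [0.3, 1.1, 0.3]
385.50158836884424 269.2592633151433
[[323.72482233 237.10439627]]
335 199
```

View pics/touch.png

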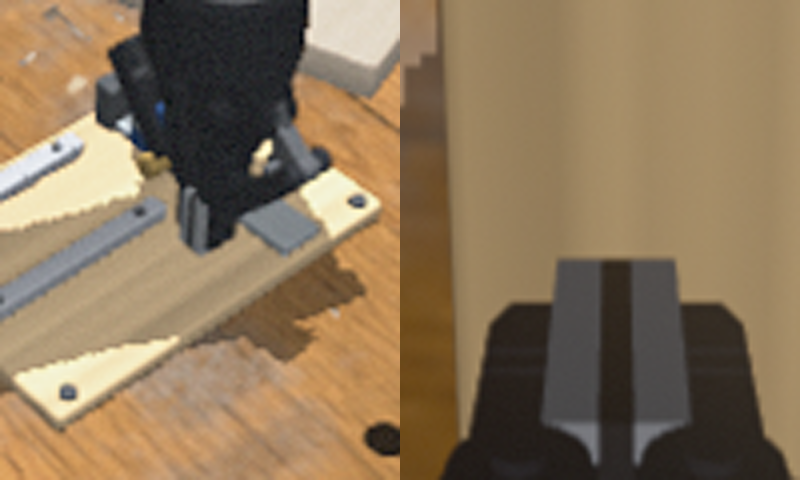

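```bash
echo '[[0,0,0,0,0,3,0],[0,0,0,0,0,0,0]]' > m.json && python3 inch.py m.json|grep -E "pos|contact"; echo '[[0,0,0,0,0,3,0],[0,0,0,0,0,0,0]]' > m.json && python3 inch.py m.json|grep -E "pos|contact"; echo '[[0,0,0,0,0,2,0],[0,0,0,0,0,0,0]]' > m.json && python3 inch.py m.json|grep -E "pos|contact"; echo '[[0,0,0,0,0,2,0],[0,0,0,0,0,0,0]]' > m.json && python3 inch.py m.json|grep -E "pos|contact"
```

```text
tcp_pos: [505.2, -83.2, 4.3]
contact_force: [-1.2, -0.2, 0.1]
tcp_pos: [505.1, -83.2, 1.2]
contact_force: [0.4, 0.4, -0.9]
tcp_pos: [505.2, -83.2, -0.6]
contact_force: [-0.3, 0.0, -0.5]
tcp_pos: [505.3, -83.2, -2.6]
contact_force: [-0.1, 0.6, 0.1]
```

```bash
echo '[[0,0,0,0,0,2,0],[0,0,0,0,0,0,0]]' > m.json && python3 inch.py m.json|grep -E "pos|contact"; echo '[[0,0,0,0,0,2,0],[0,0,0,0,0,0,0]]' > m.json && python3 inch.py m.json|grep -E "pos|contact"; echo '[[0,0,0,0,0,1,0],[0,0,0,0,0,0,0]]' > m.json && python3 inch.py m.json|grep -E "pos|contact"; echo '[[0,0,0,0,0,1,0],[0,0,0,0,0,0,0]]' > m.json && python3 inch.py m.json|grep -E "pos|contact"
```

```text
tcp_pos: [505.3, -83.2, -4.6]
contact_force: [-0.2, 0.4, -0.2]
tcp_pos: [505.3, -83.2, -6.6]
contact_force: [0.2, 0.5, -0.4]
tcp_pos: [505.4, -83.2, -7.4]
contact_force: [-0.4, -0.3, -0.7]
tcp_pos: [505.4, -83.2, -8.4]
contact_force: [-0.8, -0.3, 0.2]
```

```bash
for k in 1; do echo '[[0,0,0,0,0,2,0],[0,0,0,0,0,0,0]]' > m.json && python3 inch.py m.json|grep -E "pos|contact"; done; echo '[[0,0,0,0,0,1,0],[0,0,0,0,0,0,0]]' > m.json && python3 inch.py m.json|grep -E "pos|contact"; echo '[[0,0,0,0,0,1,0],[0,0,0,0,0,0,0]]' > m.json && python3 inch.py m.json|grep -E "pos|contact"; echo '[[0,0,0,0,0,1,0],[0,0,0,0,0,0,0]]' > m.json && python3 inch.py m.json|grep -E "pos|contact"
```

```text
tcp_pos: [505.3, -83.2, -10.6]
contact_force: [-1.1, -1.1, 0.1]
tcp_pos: [505.3, -83.2, -11.5]
contact_force: [0.1, -0.0, -0.4]
tcp_pos: [505.3, -83.2, -12.4]
contact_force: [-0.1, -0.3, 0.6]
tcp_pos: [505.4, -83.2, -13.4]
contact_force: [-0.6, 0.3, -0.2]
```

```bash
echo '[[0,0,0,0,0,1,0],[0,0,0,0,0,0,0]]' > m.json && python3 inch.py m.json|grep -E "pos|contact"
python3 - <<'E'
from h import *
d=optics.get_image("scene"); u,v=proj(d,[status.sense()["tcp_pos"]])[0]; print(u,v)
e=optics.get_image("wrist"); print(proj(e,[status.sense()["tcp_pos"]]), (-cv2.Rodrigues(e["rvec"])[0].T@e["tvec"]).round(0))
o=np.zeros((480,800,3),np.uint8)
z=lambda f,x,y,w,h,k:cv2.resize(f[y:y+h,x:x+w],(w*k,h*k),interpolation=cv2.INTER_CUBIC)
o[:,:400]=z(d["frame"],345,220,80,96,5);o[:,400:]=z(e["frame"],270,180,100,120,4); cv2.imwrite("pics/touch2.png",o)
E
```

```text
tcp_pos: [505.4, -83.2, -14.4]
contact_force: [0.4, -0.5, 0.3]
384.8800006107822 276.80180897871946
[[323.81432158 237.05778626]] [429. -88. 157.]
```

```bash
echo '[[0,0,0,0,0,1,0],[0,0,0,0,0,0,0]]' > m.json && python3 inch.py m.json|grep -E "pos|contact"; echo '[[0,0,0,0,0,1,0],[0,0,0,0,0,0,0]]' > m.json && python3 inch.py m.json|grep -E "pos|contact"; echo '[[0,0,0,0,0,1,0],[0,0,0,0,0,0,0]]' > m.json && python3 inch.py m.json|grep -E "pos|contact"; echo '[[0,0,0,0,0,1,0],[0,0,0,0,0,0,0]]' > m.json && python3 inch.py m.json|grep -E "pos|contact"
```

```text
tcp_pos: [505.4, -83.2, -15.4]
contact_force: [1.0, -0.6, 0.1]
tcp_pos: [505.4, -83.2, -16.4]
contact_force: [0.4, -0.1, 0.7]
tcp_pos: [505.5, -83.3, -16.5]
contact_force: [-4.9, 0.9, 13.4]
tcp_pos: [505.5, -83.2, -16.6]
contact_force: [-11.3, 1.7, 28.9]
```

Contact came at TCP z ≈ -16.4 on the board (z = 12), so the real fingertips are 28.5 mm above the reported TCP. I'll allow for that and push the head's face properly, with the tip at z ≈ 34.

```bash
cat >> h.py <<'E'
TIP=28.5
def gotip(t,yaw): go(np.array(t)-[0,0,TIP],yaw)
E
echo '[[0,0,0,0,0,-15,0],[0,0,0,0,0,-10,0],[0,0,0,-15,-10,0,0],[0,0,0,-20,0,0,0],[0,0,0,-18,0,0,0]]' > m.json && python3 inch.py m.json|grep -E "pos|contact"; echo '[[0,0,0,0,0,0,0],[0,0,0,0,0,0,0],[0,0,0,0,0,0,0]]' > m.json && python3 inch.py m.json|grep -E "pos|contact"
python3 - <<'E'
from h import *
gotip(j2w(68,-51,34),183.51)
E
```

```text
tcp_pos: [560.2, -90.2, 7.4]
contact_force: [-0.0, 0.3, 0.8]
tcp_pos: [558.2, -90.2, 6.5]
contact_force: [1.0, 0.1, 0.5]
rotvec [-0.01 -0.05 -0.02]
shift in (turned) tool axes [-0. 37.  1.] F [1.  0.1 0.5] t 11.0333 rot [-1.7999e+02 -5.0000e-02 -1.7651e+02]
```

```bash
echo '[[0,0,0,0,10,1,0],[0,0,0,0,10,0,0],[0,0,0,0,5,0,0],[0,0,0,0,3,0,0],[0,0,0,0,0,0,0]]' > m.json && python3 inch.py m.json|grep -E "pos|contact"; echo '[[0,0,0,0,3,0,0],[0,0,0,0,3,0,0],[0,0,0,0,0,0,0]]' > m.json && python3 inch.py m.json|grep -E "pos|contact";echo '[[0,0,0,0,2,0,0],[0,0,0,0,2,0,0],[0,0,0,0,0,0,0]]' > m.json && python3 inch.py m.json|grep -E "pos|contact";echo '[[0,0,0,0,2,0,0],[0,0,0,0,2,0,0],[0,0,0,0,0,0,0]]' > m.json && python3 inch.py m.json|grep -E "pos|contact"
python3 - <<'E'
from h import *
gotip(j2w(68,-36,34),183.51)
E
```

```text
tcp_pos: [557.1, -60.5, 5.8]
contact_force: [0.1, 0.3, -0.3]
tcp_pos: [556.8, -56.0, 5.8]
contact_force: [-0.2, -0.5, -0.7]
tcp_pos: [556.7, -54.1, 5.8]
contact_force: [0.8, -5.1, -0.2]
tcp_pos: [556.4, -48.6, 5.7]
contact_force: [0.7, -0.7, 0.4]
rotvec [-0.02 -0.   -0.06]
shift in (turned) tool axes [ 0.7 10.4  0.2] F [ 0.7 -0.7  0.4] t 12.2 rot [-179.98   -0.   -176.55]
```

```bash
echo '[[0,0,0,0,2,0,0],[0,0,0,0,0,0,0]]' > m.json && python3 inch.py m.json|grep -E "pos|contact"; echo '[[0,0,0,0,1,0,0],[0,0,0,0,0,0,0]]' > m.json && python3 inch.py m.json|grep -E "pos|contact";echo '[[0,0,0,0,1,0,0],[0,0,0,0,0,0,0]]' > m.json && python3 inch.py m.json|grep -E "pos|contact"; echo '[[0,0,0,0,0.5,0,0],[0,0,0,0,0,0,0]]' > m.json && python3 inch.py m.json|grep -E "pos|contact"
```

```text
tcp_pos: [556.3, -45.4, 5.7]
contact_force: [-0.1, 0.6, -0.6]
tcp_pos: [556.2, -44.4, 5.7]
contact_force: [-0.2, -0.1, -0.0]
tcp_pos: [556.2, -44.2, 5.7]
contact_force: [0.2, -1.7, -0.5]
tcp_pos: [556.2, -44.2, 5.7]
contact_force: [0.2, -3.4, -1.2]
```

```bash
echo '[[0,0,0,0,1,0,0],[0,0,0,0,0,0,0]]' > m.json && python3 inch.py m.json|grep -E "pos|contact"; echo '[[0,0,0,0,0.5,0,0],[0,0,0,0,0,0,0]]' > m.json && python3 inch.py m.json|grep -E "pos|contact"; echo '[[0,0,0,0,-20,0,0],[0,0,0,0,-20,-10,0],[0,0,0,0,0,-40,0],[0,0,0,0,0,-40,0],[0,0,0,0,0,-40,85]]' > m.json && python3 inch.py m.json|grep -E "pos|contact"; echo '[[0,0,0,0,0,0,85],[0,0,0,0,0,0,85]]' > m.json && python3 inch.py m.json|grep -E "pos|contact"
python3 - <<'E'
from h import *
d=optics.get_image("top"); cv2.imwrite("pics/t3.png",d["frame"])
d=optics.get_image("wrist"); cv2.imwrite("pics/w3.png",d["frame"])
print(proj(d,place(JIG,[(48,-28,58),(48,28,58),(33,-7,29),(33,7,29)])))
BE=[459.56,237.69]; gotip([*BE,100],174.2)
E
```

```text
tcp_pos: [556.2, -44.1, 5.8]
contact_force: [1.1, -7.2, -1.4]
tcp_pos: [556.1, -44.1, 5.8]
contact_force: [1.6, -8.8, -1.4]
tcp_pos: [557.7, -82.0, 137.0]
contact_force: [1.9, -0.3, -0.8]
tcp_pos: [560.1, -81.4, 138.3]
contact_force: [-0.2, 0.0, 0.1]
[[392.43983567 167.43339222]
 [467.71402367 167.50615619]
 [412.56574752 141.5371385 ]
 [429.81514183 141.55542546]]
rotvec [ 0.04 -0.05  9.34]
shift in (turned) tool axes [130.2 307.4  63.7] F [-0.4  0.4 -0.3] t 13.8833 rot [ 1.7996e+02 -4.0000e-02 -1.7646e+02]
```

```bash
python3 - <<'E'
from h import *
f=cv2.imread("pics/w3.png").astype(int)
for r in (172,180,190):
    c=np.where((f[r,:,0]>f[r,:,2]+40))[0]; print(r,c.min(),c.max())
h=cv2.cvtColor(f.astype(np.uint8),cv2.COLOR_BGR2HSV)
for r in (146,150): print(r,f[r,404:440].tolist()[::2])
E
echo '[[0,0,4.7,18,0,0,85],[0,0,4.7,20,30,0,85],[0,0,0,20,30,0,85],[0,0,0,20,33,0,85],[0,0,0,20,33,0,85]]' > m.json && python3 inch.py m.json|grep pos
echo '[[0,0,0,10,35,5,85],[0,0,0,8,35,5,85],[0,0,0,8,35,5,85],[0,0,0,6,35,5,85],[0,0,0,0,0,0,85]]' > m.json && python3 inch.py m.json|grep pos
python3 - <<'E'
from h import *
gotip([459.56,237.69,110],174.2)
E
```

```text
172 393 464
180 393 463
190 392 462
146 [[104, 139, 162], [104, 139, 163], [102, 139, 161], [103, 138, 161], [60, 89, 107], [51, 90, 110], [55, 100, 122], [53, 104, 128], [68, 157, 190], [77, 175, 207], [74, 169, 201], [70, 156, 187], [69, 135, 163], [145, 190, 206], [149, 192, 208], [150, 194, 207], [150, 194, 207], [149, 192, 207]]
150 [[104, 140, 163], [104, 139, 163], [102, 138, 161], [101, 136, 159], [53, 85, 102], [52, 93, 113], [53, 102, 125], [62, 132, 161], [71, 162, 194], [76, 174, 207], [71, 163, 195], [67, 150, 181], [78, 137, 162], [149, 193, 208], [149, 193, 207], [150, 194, 207], [149, 194, 207], [149, 192, 207]]
tcp_pos: [469.1, 50.1, 134.2]
tcp_pos: [450.6, 198.4, 113.2]
rotvec [-0.03 -0.21  0.41]
shift in (turned) tool axes [-5.  40.  31.7] F [-0.5  0.2  0.5] t 14.7167 rot [-179.97   -0.21  174.61]
```

The colour scan puts the plunger at columns 412–429, exactly where projection predicts it when in line. The head is against its stop. Next I'll refine the beech block's pose from a wrist view.

```bash
echo '[[0,0,0,-25,20,0,85],[0,0,0,-25,20,0,85],[0,0,0,-20,0,0,85],[0,0,0,0,0,0,85],[0,0,0,0,0,0,85]]' > m.json && python3 inch.py m.json|grep pos
echo '[[0,0,0,0,0,0,85],[0,0,0,0,0,0,85],[0,0,0,0,0,0,85]]' > m.json && python3 inch.py m.json|grep pos
python3 - <<'E'
from h import *
import pickle
d=optics.get_image("wrist"); pickle.dump(d,open("w4.pkl","wb"))
P=place([459.56,237.69,-95.8],[(x,y,34) for x,y in((-22.5,47.5),(22.5,47.5),(22.5,-47.5),(-22.5,-47.5))]); q=proj(d,P); print(q)
x,y=q.min(0).astype(int)-25; x2,y2=q.max(0).astype(int)+25; x,y=max(x,0),max(y,0); k=min(780/(x2-x),580/(min(y2,400)-y)); print(x,y,k)
cv2.imwrite("pics/w4.png",cv2.resize(d["frame"][y:y2,x:x2],None,fx=k,fy=k,interpolation=2))
E
```

```text
tcp_pos: [527.2, 223.2, 113.7]
tcp_pos: [526.7, 224.0, 115.5]
[[362.63957649 167.1936771 ]
 [302.87118565 167.2427787 ]
 [300.18142378  28.24985947]
 [367.34591442  28.18440831]]
275 3 3.068783068783069
```

View pics/w4.png

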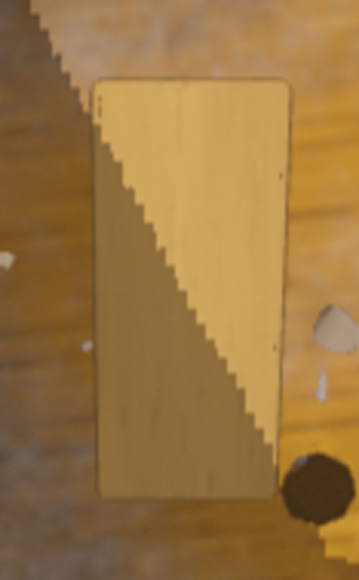

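Run:
```python
from h import *
import pickle
d=pickle.load(open("w4.pkl","rb")); k=3.0688
px=(np.array([(277,497),(97,497),(93,80),(291,80)])+.5)/k-.5+[275,3]
p,e=fit(d,[(x,y,34) for x,y in((-22.5,47.5),(22.5,47.5),(22.5,-47.5),(-22.5,-47.5))],px,[459,237,-95]); print(p,e)
gotip([p[0],p[1],60],p[2]+270); gotip([p[0],p[1],14],p[2]+270)
```

```text
[459.23017912 239.96192803 -95.90164828] 1.901100626352985
rotvec [ 0.01 -0.03  0.02]
shift in (turned) tool axes [68.9  8.8 84.2] F [-0.1 -0.4  1. ] t 15.4333 rot [ 1.7999e+02 -3.0000e-02  1.7412e+02]
rotvec [ 0.01 -0.03  0.02]
shift in (turned) tool axes [ 68.9   8.8 130.2] F [-0.1 -0.4  1. ] t 15.4333 rot [ 1.7999e+02 -3.0000e-02  1.7412e+02]
```

```bash
echo '[[0,0,0,25,4,25,85],[0,0,0,25,4,25,85],[0,0,0,19,1,20,85],[0,0,0,0,0,14,85],[0,0,0,0,0,0,85]]' > m.json && python3 inch.py m.json|grep -E "pos|cont"
echo '[[0,0,0,0,0,0,85],[0,0,0,0,0,0,85]]' > m.json && python3 inch.py m.json|grep -E "pos|cont|open"
python3 - <<'E'
from h import *
gotip([459.2,240,10],174.1)
E
```

```text
tcp_pos: [456.8, 239.7, 29.4]
contact_force: [-0.4, -0.6, 0.2]
tcp_pos: [461.1, 240.4, 33.0]
contact_force: [-0.1, -0.0, 1.1]
opening: 85.0
rotvec [ 0.06  0.09 -0.03]
shift in (turned) tool axes [ 1.9 -0.5 51.5] F [-0.1 -0.   1.1] t 16.0167 rot [1.7994e+02 9.0000e-02 1.7407e+02]
```

```bash
echo '[[0,0,0,2,0,15,85],[0,0,0,0,0,15,85],[0,0,0,0,0,12,85],[0,0,0,0,0,9,85],[0,0,0,0,0,0,85]]' > m.json && python3 inch.py m.json|grep -E "pos|cont"
echo '[[0,0,0,0,0,0,40],[0,0,0,0,0,0,40],[0,0,0,0,0,0,40],[0,0,0,0,0,0,40],[0,0,0,0,0,0,40]]' > m.json && python3 inch.py m.json 50|grep -E "pos|cont|open|gras"
echo '[[0,0,0,0,0,0,30],[0,0,0,0,0,0,30],[0,0,0,0,0,0,30]]' > m.json && python3 inch.py m.json|grep -E "pos|cont|open|gras"
```

```text
tcp_pos: [457.5, 239.8, -20.5]
contact_force: [0.2, 0.1, -0.2]
tcp_pos: [458.6, 240.8, -18.4]
contact_force: [-0.5, -1.6, 6.5]
opening: 43.9
grasp_force: 52.1
tcp_pos: [458.6, 240.8, -18.4]
contact_force: [-1.7, -0.6, 5.9]
opening: 44.1
grasp_force: 52.1
```

```bash
echo '[[0,0,0,0,0,-15,30],[0,0,0,0,0,-25,30],[0,0,-4.7,0,0,-25,30],[0,0,-4.7,0,0,0,30],[0,0,0,0,0,0,30]]' > m.json && python3 inch.py m.json|grep -E "pos|cont|open|gras|rot"
echo '[[0,0,0,0,0,0,30],[0,0,0,0,0,0,30]]' > m.json && python3 inch.py m.json|grep -E "pos|cont|open|gras|rot"
python3 - <<'E'
from h import *
go([*j2w(-27,0,0)[:2],45],183.51)
E
```

```text
tcp_pos: [458.8, 241.1, 47.3]
tcp_rot: [179.9, 0.1, -176.3]
contact_force: [-0.1, -0.2, -1.8]
opening: 44.0
grasp_force: 51.4
tcp_pos: [457.3, 240.0, 45.0]
tcp_rot: [-180.0, -0.1, -176.7]
contact_force: [-0.5, 0.8, -1.5]
opening: 43.9
grasp_force: 51.4
rotvec [-0.04 -0.07 -0.16]
shift in (turned) tool axes [  14.4 -247.7   -0. ] F [-0.5  0.8 -1.5] t 17.6833 rot [-1.7996e+02 -7.0000e-02 -1.7665e+02]
```

```bash
echo '[[0,0,-0.1,3,-25,0,30],[0,0,0,3,-30,0,30],[0,0,0,3,-30,0,30],[0,0,0,3,-30,0,30],[0,0,0,2.4,-30,0,30]]' > m.json && python3 inch.py m.json|grep -E "pos|cont"
echo '[[0,0,0,0,-30,0,30],[0,0,0,0,-30,0,30],[0,0,0,0,-25,0,30],[0,0,0,0,-17,0,30],[0,0,0,0,0,0,30]]' > m.json && python3 inch.py m.json|grep -E "pos|cont|open|gras"
echo '[[0,0,0,0,0,0,30],[0,0,0,0,0,0,30],[0,0,0,0,0,0,30]]' > m.json && python3 inch.py m.json|grep -E "pos|cont|open|gras|rot"
python3 - <<'E'
from h import *
go([*j2w(-27,0,0)[:2],5],183.51)
d=optics.get_image("wrist"); q=proj(d,place(JIG,[(30,-25.5,22),(30,25.5,22),(-95,-25.5,22),(-95,25.5,22),(30,-25.5,22+0)])); print(q.round(1))
e=optics.get_image("scene"); u=proj(e,[j2w(-10,0,40)])[0].astype(int); print(u)
o=np.zeros((480,800,3),np.uint8)
o[:]=0
w=cv2.resize(d["frame"][30:210,220:420],(400,360),interpolation=2); o[:360,:400]=w
o[:480,400:]=cv2.resize(e["frame"][u[1]-60:u[1]+60,u[0]-50:u[0]+50],(400,480),interpolation=2)
cv2.imwrite("pics/w5.png",o)
E
```

```text
tcp_pos: [451.6, 93.2, 44.8]
contact_force: [0.5, -0.2, -1.6]
tcp_pos: [458.3, -11.0, 45.1]
contact_force: [-0.3, -0.7, -1.5]
opening: 43.7
grasp_force: 51.4
tcp_pos: [458.8, -6.0, 45.4]
tcp_rot: [-180.0, -0.0, -176.3]
contact_force: [0.4, -0.5, -1.3]
opening: 43.8
grasp_force: 51.4
rotvec [-0.   -0.04  0.14]
shift in (turned) tool axes [ 0.8 -2.1 40.4] F [ 0.4 -0.5 -1.3] t 18.7667 rot [-1.8000e+02 -4.0000e-02 -1.7635e+02]
[[281.5 300.8]
 [359.1 301. ]
 [273.9 104. ]
 [366.8 104.3]
 [281.5 300.8]]
[350 242]
```

View pics/w5.png

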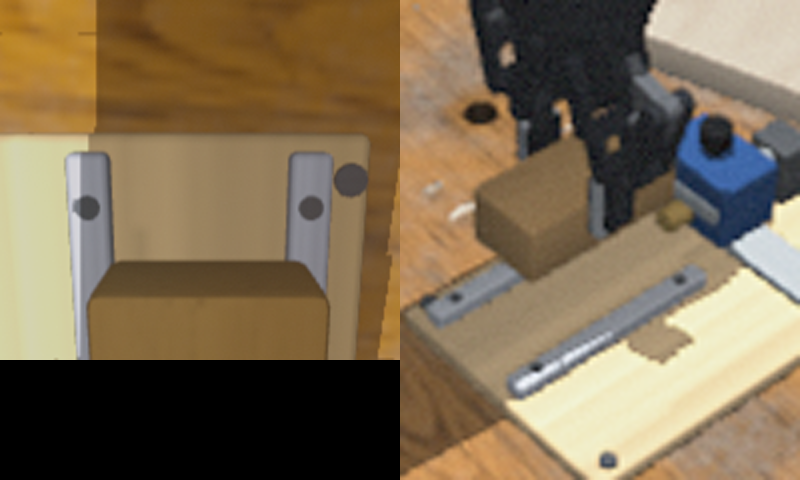

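The wrist view shows the channel's centre line at column 320.3 and the block's centre at column 323.3, so the block is about 1.5 mm off toward +y. The scene view shows the block over the channel, short of the plunger. I'll shift it by -1.7 mm and lower it.

```bash
echo '[[0,0,0.1,1,-1.7,10,30],[0,0,0,0,0,12,30],[0,0,0,0,0,10,30],[0,0,0,0,0,6,30],[0,0,0,0,0,0,30]]' > m.json && python3 inch.py m.json|grep -E "pos|cont"
echo '[[0,0,0,0,0,4,30],[0,0,0,0,0,0,30],[0,0,0,0,0,0,30]]' > m.json && python3 inch.py m.json|grep -E "pos|cont|open|gras|rot"
python3 - <<'E'
from h import *
go([*j2w(-27,0,0)[:2],-6],183.51)
E
```

```text
tcp_pos: [456.9, -8.9, 6.1]
contact_force: [0.4, 0.2, -1.6]
tcp_pos: [458.3, -8.8, 3.9]
tcp_rot: [-180.0, 0.0, -176.5]
contact_force: [0.1, -0.4, -1.9]
opening: 44.4
grasp_force: 51.4
rotvec [-0.    0.01 -0.01]
shift in (turned) tool axes [0.2 0.7 9.9] F [ 0.1 -0.4 -1.9] t 19.5333 rot [-1.800e+02  1.000e-02 -1.765e+02]
```

```bash
echo '[[0,0,0,0,0,3,30],[0,0,0,0,0,0,30]]' > m.json && python3 inch.py m.json|grep -E "pos|cont"
echo '[[0,0,0,0,0,3,30],[0,0,0,0,0,0,30]]' > m.json && python3 inch.py m.json|grep -E "pos|cont"
echo '[[0,0,0,0,0,2,30],[0,0,0,0,0,0,30]]' > m.json && python3 inch.py m.json|grep -E "pos|cont"
echo '[[0,0,0,0,0,1,30],[0,0,0,0,0,0,30]]' > m.json && python3 inch.py m.json|grep -E "pos|cont"
```

```text
tcp_pos: [458.2, -8.7, 0.6]
contact_force: [0.4, 0.2, -1.3]
tcp_pos: [457.9, -8.8, -2.6]
contact_force: [-0.8, 0.1, -2.2]
tcp_pos: [458.0, -8.8, -4.5]
contact_force: [-0.3, 0.0, -1.1]
tcp_pos: [458.0, -8.8, -5.4]
contact_force: [0.7, 0.2, -1.8]
```

```bash
echo '[[0,0,0,0,0,0.7,30],[0,0,0,0,0,0,30]]' > m.json && python3 inch.py m.json|grep -E "pos|cont"
echo '[[0,0,0,0,0,0.5,30],[0,0,0,0,0,0,30]]' > m.json && python3 inch.py m.json|grep -E "pos|cont"
echo '[[0,0,0,0,0,0.4,30],[0,0,0,0,0,0,30]]' > m.json && python3 inch.py m.json|grep -E "pos|cont"
```

```text
tcp_pos: [458.1, -8.8, -6.0]
contact_force: [-0.1, 0.4, -1.6]
tcp_pos: [458.2, -8.8, -6.3]
contact_force: [-1.8, 0.4, 2.0]
tcp_pos: [458.2, -8.8, -6.4]
contact_force: [-4.3, -0.1, 8.5]
```

```bash
echo '[[0,0,0,-4,0,-0.3,30],[0,0,0,-4,0,0,30],[0,0,0,-2,0,0,30],[0,0,0,0,0,0,30]]' > m.json && python3 inch.py m.json|grep -E "pos|cont"
echo '[[0,0,0,-2,0,0,30],[0,0,0,-2,0,0,30],[0,0,0,-2,0,0,30],[0,0,0,0,0,0,30]]' > m.json && python3 inch.py m.json|grep -E "pos|cont"
echo '[[0,0,0,-2,0,0,30],[0,0,0,-2,0,0,30],[0,0,0,0,0,0,30]]' > m.json && python3 inch.py m.json|grep -E "pos|cont"
python3 - <<'E'
from h import *
go([*j2w(-3.1,0,0)[:2],-6.2],183.51)
E
```

```text
tcp_pos: [467.8, -8.2, -6.4]
contact_force: [-5.5, 0.3, 8.1]
tcp_pos: [471.5, -8.0, -6.5]
contact_force: [-11.4, -0.7, 10.6]
tcp_pos: [471.2, -8.0, -6.6]
contact_force: [-37.5, -1.1, 47.8]
rotvec [ 0.12 -0.79 -0.05]
shift in (turned) tool axes [-10.7   0.6  -0.4] F [-37.5  -1.1  47.8] t 21.6167 rot [ 179.88   -0.79 -176.54]
```

The push met a hard stop sooner than I planned. I'll ease off, then work out where the block's end really is from the pictures already taken.

```bash
echo '[[0,0,0,2,0,-0.2,30],[0,0,0,1.5,0,0,30],[0,0,0,0,0,0,30]]' > m.json && python3 inch.py m.json
python3 - <<'E'
from h import *
s=status.sense(); d=optics.get_image("wrist"); cv2.imwrite("pics/w6.png",d["frame"])
Rt=R.from_euler("xyz",s["tcp_rot"],degrees=True); C=-cv2.Rodrigues(d["rvec"])[0].T@np.ravel(d["tvec"]); Rw=R.from_matrix(cv2.Rodrigues(d["rvec"])[0].T)
rel=Rt.inv().apply(C-s["tcp_pos"]); rr=Rt.inv()*Rw; print("cam in tool",rel)
T=R.from_euler("xyz",[180,0,-176.35],degrees=True); p=np.array([458.8,-6.0,45.4])
c5=p+T.apply(rel); R5=(T*rr)
for v,z in ((161,63.8),(180,97.8)):
    ray=R5.apply([(323-d["cx"])/d["fx"],(v-d["cy"])/d["fy"],1]); X=c5+ray*(z-c5[2])/ray[2]
    print("back end at",X, "distance behind TCP",(T.inv().apply(X-p))[0])
# now: predicted rows of the block's back end for two hypotheses
for xe in (-50,-61.3): print(xe,proj(d,place(JIG,[(xe,-22,12),(xe,22,12),(xe,-22,46),(xe,22,46)])).round(1).tolist())
f=d["frame"].astype(int)
for v in range(130,260,3): print(v,f[v,322].tolist(),end=" ")
E
```

```text
clock: 21.87
tcp_pos: [471.7, -8.0, -6.5]
tcp_rot: [180.0, -0.3, -176.5]
contact_force: [-13.2, -0.6, 15.5]
opening: 43.8
grasp_force: 53.8
cam in tool [ 7.63899491e+01 -1.53409515e-01 -1.70889187e+02]
back end at [413.32701009  -9.33829952  63.8       ] distance behind TCP 45.593271327948194
back end at [413.3482776   -9.27333907  97.8       ] distance behind TCP 45.56791147755942
-50 [[277.6, 179.9], [373.2, 179.9], [265.7, 202.9], [386.1, 202.9]]
-61.3 [[276.6, 155.6], [374.3, 155.6], [264.1, 172.7], [387.9, 172.7]]
130 [91, 125, 148] 133 [89, 124, 147] 136 [90, 125, 147] 139 [89, 125, 147] 142 [90, 125, 148] 145 [89, 125, 147] 148 [90, 125, 147] 151 [90, 125, 147] 154 [90, 124, 147] 157 [91, 125, 147] 160 [58, 87, 107] 163 [37, 62, 80] 166 [38, 63, 82] 169 [40, 66, 86] 172 [39, 66, 87] 175 [40, 69, 91] 178 [50, 87, 115] 181 [54, 96, 125] 184 [55, 99, 129] 187 [56, 101, 130] 190 [56, 101, 130] 193 [56, 99, 130] 196 [55, 99, 129] 199 [57, 100, 130] 202 [57, 99, 129] 205 [55, 99, 128] 208 [54, 98, 127] 211 [55, 99, 128] 214 [56, 99, 129] 217 [55, 98, 128] 220 [55, 97, 127] 223 [55, 98, 128] 226 [54, 97, 127] 229 [53, 98, 127] 232 [53, 97, 127] 235 [53, 97, 127] 238 [53, 96, 126] 241 [53, 97, 126] 244 [52, 98, 127] 247 [53, 97, 126] 250 [52, 96, 126] 253 [53, 97, 125] 256 [53, 96, 125] 259 [51, 95, 125]
```

The block's back end is at jig x = -59.7, so it hasn't slipped in the grip and its front end is only just on the plunger. The force pairs fit floor friction (μ ≈ 0.68) plus about 4 N of spring, so downward load built up and jammed it. I'll take off the vertical load and then push.

```bash
echo '[[0,0,0,0,0,-0.7,30],[0,0,0,0,0,0,30],[0,0,0,0,0,0,30]]' > m.json && python3 inch.py m.json|grep -E "pos|cont|rot"; echo '[[0,0,0,0,0,-0.4,30],[0,0,0,0,0,0,30],[0,0,0,0,0,0,30]]' > m.json && python3 inch.py m.json|grep -E "pos|cont|rot"
```

```text
tcp_pos: [473.1, -8.0, -6.3]
tcp_rot: [-180.0, -0.2, -176.5]
contact_force: [-5.5, -0.1, -3.4]
tcp_pos: [473.8, -7.9, -5.7]
tcp_rot: [-180.0, -0.1, -176.5]
contact_force: [-4.0, -0.8, -5.4]
```

```bash
echo '[[0,0,0,-1.5,0,0,30],[0,0,0,0,0,0,30]]' > m.json && python3 inch.py m.json|grep -E "pos|cont|rot"; echo '[[0,0,0,-1.5,0,0,30],[0,0,0,0,0,0,30]]' > m.json && python3 inch.py m.json|grep -E "pos|cont|rot"
```

```text
tcp_pos: [475.5, -7.8, -5.7]
tcp_rot: [-180.0, -0.1, -176.5]
contact_force: [-5.6, -0.8, -4.9]
tcp_pos: [476.9, -7.7, -5.7]
tcp_rot: [-180.0, -0.1, -176.5]
contact_force: [-5.2, -0.1, -4.6]
```

```bash
echo '[[0,0,0,-1.5,0,0,30],[0,0,0,0,0,0,30]]' > m.json && python3 inch.py m.json|grep -E "pos|cont|rot"; echo '[[0,0,0,-1.5,0,0,30],[0,0,0,0,0,0,30]]' > m.json && python3 inch.py m.json|grep -E "pos|cont|rot"; echo '[[0,0,0,-1,0,0,30],[0,0,0,0,0,0,30]]' > m.json && python3 inch.py m.json|grep -E "pos|cont|rot"; echo '[[0,0,0,-0.5,0,0,30],[0,0,0,0,0,0,30]]' > m.json && python3 inch.py m.json|grep -E "pos|cont|rot"
```

```text
tcp_pos: [478.2, -7.7, -5.7]
tcp_rot: [-180.0, -0.1, -176.5]
contact_force: [-6.6, -0.8, -4.4]
tcp_pos: [479.6, -7.5, -5.7]
tcp_rot: [-180.0, -0.1, -176.5]
contact_force: [-8.1, -0.9, -3.7]
tcp_pos: [480.4, -7.5, -5.7]
tcp_rot: [-180.0, -0.1, -176.5]
contact_force: [-8.6, 0.5, -2.5]
tcp_pos: [480.8, -7.4, -5.7]
tcp_rot: [-180.0, -0.1, -176.5]
contact_force: [-8.0, -1.4, -0.9]
```

```bash
echo '[[0,0,0,0,0,0.4,30],[0,0,0,0,0,0,30]]' > m.json && python3 inch.py m.json|grep -E "pos|cont|rot"; echo '[[0,0,0,-0.5,0,0,30],[0,0,0,0,0,0,30]]' > m.json && python3 inch.py m.json|grep -E "pos|cont|rot"; echo '[[0,0,0,-0.5,0,0,30],[0,0,0,0,0,0,30]]' > m.json && python3 inch.py m.json|grep -E "pos|cont|rot"
```

```text
tcp_pos: [481.2, -7.4, -5.9]
tcp_rot: [180.0, -0.1, -176.5]
contact_force: [-7.9, -0.3, 0.2]
tcp_pos: [481.6, -7.4, -5.9]
tcp_rot: [180.0, -0.1, -176.5]
contact_force: [-8.1, 0.5, -1.2]
tcp_pos: [482.1, -7.4, -5.9]
tcp_rot: [180.0, -0.1, -176.5]
contact_force: [-8.6, -1.1, 0.1]
```

```bash
echo '[[0,0,0,-0.5,0,0,30],[0,0,0,0,0,0,30]]' > m.json && python3 inch.py m.json|grep -E "pos|cont|rot"; echo '[[0,0,0,-0.5,0,0,30],[0,0,0,0,0,0,30]]' > m.json && python3 inch.py m.json|grep -E "pos|cont|rot"; echo '[[0,0,0,-0.5,0,0,30],[0,0,0,0,0,0,30]]' > m.json && python3 inch.py m.json|grep -E "pos|cont|rot"
python3 - <<'E'
from h import *
s=status.sense(); d=optics.get_image("wrist"); f=d["frame"].astype(int)
for xe in (-50,-53): print(xe,proj(d,place(JIG,[(xe,0,12),(xe,0,46)])).round(1).tolist())
for v in range(150,215,1): print(v,f[v,322].sum(),end=" ")
E
```

```text
tcp_pos: [482.5, -7.3, -5.9]
tcp_rot: [180.0, -0.1, -176.5]
contact_force: [-8.9, 0.2, 0.6]
tcp_pos: [482.9, -7.3, -5.9]
tcp_rot: [180.0, -0.1, -176.5]
contact_force: [-9.3, -0.6, 1.0]
tcp_pos: [482.9, -7.3, -6.0]
tcp_rot: [180.0, -0.2, -176.5]
contact_force: [-12.3, -1.5, 3.0]
-50 [[325.4, 155.7], [325.9, 173.0]]
-53 [[325.4, 149.1], [325.9, 164.7]]
150 363 151 361 152 359 153 361 154 361 155 359 156 359 157 363 158 361 159 317 160 224 161 175 162 173 163 181 164 181 165 182 166 181 167 181 168 185 169 186 170 191 171 190 172 191 173 194 174 197 175 200 176 204 177 217 178 251 179 272 180 269 181 273 182 274 183 282 184 284 185 288 186 287 187 283 188 285 189 284 190 283 191 286 192 282 193 285 194 282 195 283 196 283 197 284 198 280 199 284 200 282 201 283 202 281 203 281 204 280 205 279 206 281 207 279 208 279 209 282 210 279 211 280 212 279 213 278 214 280
```

```bash
echo '[[0,0,0,-0.6,0,0,30],[0,0,0,0,0,0,30]]' > m.json && python3 inch.py m.json|grep -E "pos|cont|rot"; echo '[[0,0,0,0,0,0,30],[0,0,0,0,0,0,30],[0,0,0,0,0,0,30],[0,0,0,0,0,0,30]]' > m.json && python3 inch.py m.json|grep -E "pos|cont|rot|open|gras"
```

```text
tcp_pos: [482.9, -7.3, -6.1]
tcp_rot: [180.0, -0.3, -176.5]
contact_force: [-14.1, -0.3, 5.6]
tcp_pos: [482.9, -7.3, -6.1]
tcp_rot: [180.0, -0.3, -176.5]
contact_force: [-14.1, -1.5, 5.9]
opening: 43.9
grasp_force: 52.9
```

```bash
echo '[[0,0,0,-1,0,-0.3,30],[0,0,0,0,0,0,30],[0,0,0,0,0,0,30],[0,0,0,0,0,0,30]]' > m.json && python3 inch.py m.json|grep -E "pos|cont|rot|open|gras"
python3 - <<'E'
from h import *
d=optics.get_image("wrist"); f=d["frame"].astype(int)
# block sides vs rails near back end, row 190 (top) 
print(proj(d,place(JIG,[(-48,-22.5,46),(-48,22.5,46)])).round(1).tolist())
g=f[185].sum(1); print([(c,int(g[c])) for c in list(range(255,275,2))+list(range(378,398,2))])
t=optics.get_image("top"); p=proj(t,place([461.3,386,-70.7],[(0,0,22)]))[0].astype(int); print(p,t["frame"][p[1],p[0]], cv2.imread("pics/top0.png")[p[1],p[0]])
print(np.abs(t["frame"][200:255,185:222].astype(int)-cv2.imread("pics/top0.png")[200:255,185:222]).mean())
E
```

```text
tcp_pos: [482.8, -7.3, -6.1]
tcp_rot: [180.0, -0.4, -176.5]
contact_force: [-17.3, -2.1, 7.0]
opening: 44.5
grasp_force: 53.0
[[263.2, 178.1], [388.6, 178.1]]
[(255, 384), (257, 387), (259, 398), (261, 396), (263, 270), (265, 279), (267, 285), (269, 282), (271, 283), (273, 284), (378, 269), (380, 265), (382, 263), (384, 238), (386, 385), (388, 395), (390, 388), (392, 386), (394, 395), (396, 391)]
[201 227] [212 239 247] [184 219 234]
17.989516789516788
```

```bash
echo '[[0,0,0,-0.5,0,-0.4,30],[0,0,0,0,0,0,30],[0,0,0,0,0,0,30],[0,0,0,0,0,0,30]]' > m.json && python3 inch.py m.json|grep -E "clock|pos|cont|rot|open|gras"
```

```text
clock: 25.73
tcp_pos: [482.8, -7.3, -6.0]
tcp_rot: [180.0, -0.4, -176.5]
contact_force: [-18.0, -1.4, 4.7]
opening: 44.2
grasp_force: 52.7
```

Fx is steady at 18 N, made up of about 9 N of spring, some friction and the load on the stop bar. The position no longer changes as the push increases, so the block is home. Handing in.

```bash
python3 -c "
from bench import arm, optics, status, job
print(job.close_job())"
```

```text
the job is handed in; nothing more can be done
None
```

The job is handed in at about 26 s: the blue head is clicked in against its end stop, the beech block is still gripped and pressed home on the stop bar at about 18 N, and the maple offcut was not touched. The first stretch of head travel pushed the knob instead of the side face, because the real fingertips sit 28.5 mm above the reported TCP; the rest, including the click, was on the face. The first press also jammed briefly on floor friction (about 60 N at the wrist) before I eased it.

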